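Set the heels on the sandal soles

ROBOT

A 6-joint arm with a two-finger parallel gripper is mounted at the origin on the work surface. World frame = base frame: x ahead of the robot, y to its left, z up, the work surface at z = 0. Lengths are in m, angles in degrees, forces in N, time in s.
With the tool pointing down it reaches from about 0.3 to 0.75 m from the base axis. Payload 8.5 kg.
Tool frame: the origin (TCP) lies at the very end of the fingers, on their centre line; the grasp point (between the pads) lies 19 mm behind it; z points along the fingers, y is the line along which they close (so a half turn about z gives the same grasp; the last joint's range is limited). The gripper opens to 85 mm and grips with 20 to 120 N. Pads are 22 mm wide; open, the fingers measure 114 mm over their backs; the gripper's body (76 mm by 85 mm) begins 54 mm behind the grasp point. The pads swing forward as they close: fully open they stand 13 mm farther back than shut.
Start: joints at [-85.216, 21.807, 74.336, -0, 83.858, -12.336], TCP at [0.162, -0.526, 0.231] pointing down, gripper open.
Joint ranges: [-178.18, 178.18], [-50.72, 133.34], [12.68, 142.11], [-81.47, 261.47], [9.98, 163.14], [-165.26, 165.26]. Speed limits (degrees/s): [136.94, 136.94, 180, 180, 180, 180].

INTERFACE

Orientations are given as a 3x3 rotation matrix whose columns are the frame's x, y, z axes.
In Python, from rig import env gives the robot as it stands.
- The arm moves only by the tool move_arm, never from a script. Its argument "plan" is a list of rows, each a list of 7 numbers: the turn, a rotation vector about the tool's x, y, z in degrees, then the shift along the tool's x, y, z in cm, then the gripper command: -1 is shut, 1 is fully open, values between are in proportion. In form: [[ax, ay, az, tx, ty, tz, jaw], ...]. A call has 1 to 5 rows; each row is the pose to reach, as a shift and turn from the pose commanded when the call began, along the tool's axes at that moment; what a row does not reach only later rows make up. A row lasts 1/10 s, in which the tool goes at most 50 mm and 8.59 degrees, less where a joint would pass 70% of its speed; a pose out of reach is approached as far as the arm can. A call with a gripper value outside its range is refused whole. The fingers move at their own pace and stop on an object; "squeeze" is the grip in N (left out, the last holds). Time passes only in rows, so rows that repeat a pose let the fingers close. It gives the time, the measured TCP pose, the force, the opening and the grip force at its end, in the units of the state.
- env.observe(): the state, without advancing time (a new reading comes with each control period).
- env.get_image(name): name is "side" or "top" or "wrist"; returns a dict with "color" (480x640x3 uint8, red, green, blue), "fov_y" (degrees; the focal length in pixels is half the picture's height over the tangent of half this angle, whatever the lens; pixels are square), "cx", "cy" (the principal point, pixels), "R" (3x3) and "t" (3): a world point X has camera coordinates R X + t. Camera axes: x right, y down, z forward; pixel columns grow to the right and rows downward; lengths in m; the calibration is good to about 2 mm. The wrist camera is an equidistant fisheye: a pixel r from the principal point sees the ray r / f radians off the axis. A picture is of the moment at which its call begins. There is no depth.
- env.close_job(): hands the job in; it is judged then, once.
Trained networks look in a picture, given as the dict that the camera call returned (one of the last four; its "shot" number tells which), for a name from the list of things; names that differ only in an ending like _2 or _b are one class to them, and where a whole thing is asked for, a point or a joint stands for the part that bears it (a point fixed in the world has none). Each returns a list of dicts, best first, with "conf" (0 to 1); they miss things now and then, are a little off and sometimes report something else, mostly with a low value. They report only what shows in the picture. A call takes as long as a camera call. They do not tell look-alikes from the thing itself.
- env.outline_of(target, picture): "mask" (480x640 bool, what is visible of it) and "bbox" ([centre column, centre row, width, height] in pixels, round what is visible of it).
- env.tip_of(target, picture): "pixel" ([column, row] in pixels: a listed point, or the origin of a listed thing).
The state is a dict: "time_s": time; "q": joint angles; "qvel": joint speeds; "joint_efforts": joint torques, N m; "position": TCP position; "tool_rot": TCP orientation; "ft_force": force on the tool from outside, world axes, zero at the start; "wrist_torque": the same for the moment, N m; "grip_width": finger opening in m; "gripper_force": force on a finger pad.
Only numpy, scipy, OpenCV 4.12 (cv2) and the standard library are available. Lean on these libraries where they do the work, as an engineer would, in place of code of your own. Each camera call takes 0.05 s, during which the arm holds its last target. There are 200 camera calls.

TASK

Four sandal soles lie bottom up on the bench, each with a red-brown patch at its heel end. Set each of the four loose dark wooden heels on the patch of its own outline and size, black tread face up, centred on the patch and turned to match it (a D-shaped heel with its flat edge towards the toe). Do not knock over the glass jar.

Things in the scene. Friction and masses are not known exactly. Their poses are not given: they have to be found in the camera images.
- heel_broad: Broad low heel, dark wood, loose: D-shaped from above, 62 mm wide (y), 64 mm long (x), 24 mm tall; sides parallel over the front half. Stands upright with its black rubber tread face (6 mm thick) on top. Origin: centre of its underside; z up; x points to its flat front edge, the back is round. Grip across the width (y).
- heel_small: Small D-shaped heel, dark wood, loose: 46 mm wide (y), 50 mm long (x), 36 mm tall; sides parallel over the front half. Stands upright with its black rubber tread face (6 mm thick) on top. Origin: centre of its underside; z up; x points to its flat front edge, the back is round. Grip across the width (y).
- heel_block: Rectangular block heel, dark wood, loose: 56 mm wide (y), 32 mm long (x), 32 mm tall; either long side may face the toe. Stands upright with its black rubber tread face (6 mm thick) on top. Origin: centre of its underside; z up; x across its short side.
- heel_round: Round heel, dark wood, loose: upright cylinder of 34 mm diameter, 52 mm tall; its turn does not matter. Stands upright with its black rubber tread face (6 mm thick) on top. Origin: centre of its underside; z up; x a horizontal direction of no importance.
- sole_broad: Pale wooden sandal sole, bottom up, fixed to the bench: 223 mm long, up to 86 mm wide, 22 mm thick, flat. On its narrower heel end a flush red-brown patch marks the heel's seat: a broad D, 62 mm wide and 64 mm long, flat edge to the toe. Origin: on the bench under the sole's middle; x towards the toe, z up. Patch centre at x = -74 mm, y = 0, z = 22 mm in this frame.
- sole_small: Pale wooden sandal sole, bottom up, fixed to the bench: 223 mm long, up to 86 mm wide, 22 mm thick, flat. On its narrower heel end a flush red-brown patch marks the heel's seat: a small D, 46 mm wide and 50 mm long, flat edge to the toe. Origin: on the bench under the sole's middle; x towards the toe, z up. Patch centre at x = -74 mm, y = 0, z = 22 mm in this frame.
- sole_block: Pale wooden sandal sole, bottom up, fixed to the bench: 223 mm long, up to 86 mm wide, 22 mm thick, flat. On its narrower heel end a flush red-brown patch marks the heel's seat: a rectangle, 56 mm across the sole and 32 mm along it. Origin: on the bench under the sole's middle; x towards the toe, z up. Patch centre at x = -74 mm, y = 0, z = 22 mm in this frame.
- sole_round: Pale wooden sandal sole, bottom up, fixed to the bench: 223 mm long, up to 86 mm wide, 22 mm thick, flat. On its narrower heel end a flush red-brown patch marks the heel's seat: a circle of 34 mm diameter. Origin: on the bench under the sole's middle; x towards the toe, z up. Patch centre at x = -74 mm, y = 0, z = 22 mm in this frame.
- glue_jar: Amber glass jar with lid, loose, 52 mm in diameter, 65 mm tall, beside the soles; not part of the job. Origin: centre of its underside.
Not all that is in view belongs to the job. What is shaped like the heel_block but yellow is not meant. Leave any green look-alike of the heel_round alone.

How it is judged (in metres and radians):
At the end, for the whole second after the job is handed in: Each heel rests, released, on the patch of its own outline: centre within 12 mm along and across the sole, underside within 4 mm of the sole's top, upright within 0.1 rad, turned within 0.25 rad of the patch (round one any way; D-shaped ones flat edge to the toe) (x of heel_broad in the frame of sole_broad between -0.086 and -0.062 m and y of heel_broad in the frame of sole_broad between -0.012 and 0.012 m and z of heel_broad in the frame of sole_broad between 0.018 and 0.026 m and angle between each of heel_broad, heel_small, heel_block, heel_round's own z axis and vertical below 0.1 rad and linear speed of each of heel_broad, heel_small, heel_block, heel_round below 0.02 m/s and angle between the x axis of heel_broad and the x axis of sole_broad, either way round below 0.25 rad and x of sole_broad in the frame of heel_broad above 0.04 m and x of heel_small in the frame of sole_small between -0.086 and -0.062 m and y of heel_small in the frame of sole_small between -0.012 and 0.012 m and z of heel_small in the frame of sole_small between 0.018 and 0.026 m and angle between the x axis of heel_small and the x axis of sole_small, either way round below 0.25 rad and x of sole_small in the frame of heel_small above 0.04 m and x of heel_block in the frame of sole_block between -0.086 and -0.062 m and y of heel_block in the frame of sole_block between -0.012 and 0.012 m and z of heel_block in the frame of sole_block between 0.018 and 0.026 m and angle between the x axis of heel_block and the x axis of sole_block, either way round below 0.25 rad and x of heel_round in the frame of sole_round between -0.086 and -0.062 m and y of heel_round in the frame of sole_round between -0.012 and 0.012 m and z of heel_round in the frame of sole_round between 0.018 and 0.026 m); the robot touches nothing.
It fails at once if the glass jar is knocked over (angle between glue_jar's own z axis and vertical above 0.5 rad).
It also fails if it takes over 112 s, if anything falls off the work surface, if the arm or the gripper's body presses on something with over 40 N, if the wrist force passes 120 N, or if a joint passes its speed limit or range.

## Working session

There is one attempt and no reset: what is moved stays moved. The work goes in short steps, Python scripts to look and compute and a tool call to move; the robot and the scene stay as the last step left them, time stands still between calls to the robot, and variables do not carry over. Pictures are saved under pics/ and viewed, at most 14 in all, crops included, and the job is handed in when it is done.

Besides the shell and the picture viewer there is one more tool, called as name([rows], argument=value, ...), one row to a line, values as JSON. move_arm: Moves the arm, as the interface text tells. Its arguments: {"type":"object","properties":{"plan":{"type":"array"},"squeeze":{"type":"number"}},"required":["plan"]}

```bash
mkdir -p pics; ls; python3 - <<'E'
from rig import env
import cv2,numpy as np
for n in("top","side"):
    p=env.get_image(n); cv2.imwrite(f"pics/{n}0.png",p["color"][:,:,::-1])
    print(n,p["fov_y"],p["cx"],p["cy"],np.round(p["R"],3).tolist(),np.round(p["t"],3))
    for t in "heel_broad heel_small heel_block heel_round sole_broad sole_small sole_block sole_round glue_jar".split():
        print(t,[(np.round(d["pixel"]).tolist(),round(d["conf"],2)) for d in env.tip_of(t,p)][:4],[(np.round(d["bbox"]).tolist(),round(d["conf"],2)) for d in env.outline_of(t,p)][:4])
s=env.observe();print(s["time_s"],s["position"],s["tool_rot"],s["grip_width"])
E
```

```text
pics
top 44.862722319035406 310.3749042193358 230.59988991142387 [[0.021, -1.0, -0.004], [-0.998, -0.02, -0.061], [0.061, 0.005, -0.998]] [0.006 0.466 1.38 ]
heel_broad [([352.0, 250.0], 0.77)] [([350.0, 249.0, 30.0, 26.0], 0.84), ([428.0, 182.0, 55.0, 92.0], 0.44), ([212.0, 267.0, 22.0, 27.0], 0.43)]
heel_small [([212.0, 268.0], 0.76), ([422.0, 278.0], 0.26)] [([213.0, 269.0, 26.0, 25.0], 0.96)]
heel_block [([423.0, 277.0], 0.57), ([412.0, 311.0], 0.56)] [([415.0, 316.0, 28.0, 23.0], 0.69), ([425.0, 281.0, 29.0, 15.0], 0.55)]
heel_round [([306.0, 240.0], 0.53), ([278.0, 251.0], 0.47)] [([309.0, 240.0, 15.0, 14.0], 0.52), ([278.0, 246.0, 12.0, 13.0], 0.43)]
sole_broad [([273.0, 145.0], 0.85)] [([274.0, 143.0, 40.0, 94.0], 0.63)]
sole_small [([346.0, 156.0], 0.93)] [([349.0, 155.0, 42.0, 94.0], 0.58)]
sole_block [([206.0, 166.0], 0.97)] [([203.0, 165.0, 48.0, 90.0], 0.62)]
sole_round [([427.0, 181.0], 0.94)] [([428.0, 182.0, 53.0, 92.0], 0.92), ([212.0, 268.0, 24.0, 27.0], 0.56)]
glue_jar [([141.0, 212.0], 0.7)] [([133.0, 213.0, 27.0, 24.0], 0.93)]
side 46.2631810593772 311.9233503104
[... 481 characters left out ...]
[319.0, 235.0, 18.0, 28.0], 0.91), ([326.0, 256.0, 16.0, 31.0], 0.59)]
sole_broad [([209.0, 270.0], 0.67)] [([209.0, 265.0, 106.0, 40.0], 0.57)]
sole_small [] [([232.0, 216.0, 96.0, 27.0], 0.95)]
sole_block [([222.0, 329.0], 0.84)] [([222.0, 326.0, 120.0, 50.0], 0.88)]
sole_round [([266.0, 179.0], 0.87)] [([263.0, 178.0, 78.0, 26.0], 0.89)]
glue_jar [([284.0, 396.0], 0.6)] [([280.0, 382.0, 32.0, 50.0], 0.95), ([262.0, 178.0, 78.0, 24.0], 0.6), ([222.0, 326.0, 120.0, 50.0], 0.29)]
1.9 [ 0.16189191 -0.5256092   0.23131071] [[ 9.55694655e-01  2.94359859e-01 -2.09437640e-05]
 [ 2.94359859e-01 -9.55694654e-01  4.99141487e-05]
 [-5.32312147e-06 -5.38676886e-05 -9.99999999e-01]] 0.08547036406311732
```

```bash
python3 - <<'E'
import cv2
a=cv2.imread("pics/top0.png")[80:350,110:470]; cv2.imwrite("pics/top0c.png",cv2.resize(a,(800,600),interpolation=cv2.INTER_CUBIC))
b=cv2.imread("pics/side0.png")[150:420,150:420]; cv2.imwrite("pics/side0c.png",cv2.resize(b,(600,600),interpolation=cv2.INTER_CUBIC))
E
```

```text
(no output)
```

View pics/top0c.png

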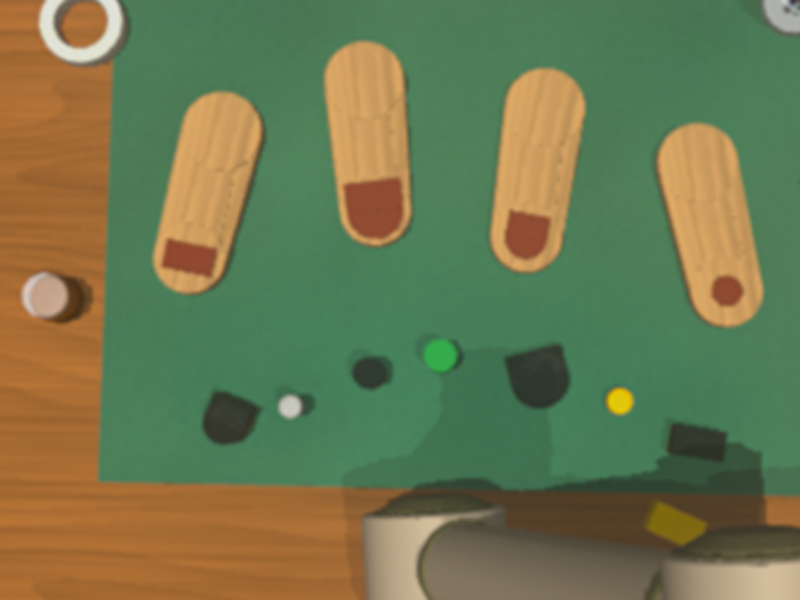

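View pics/side0c.png

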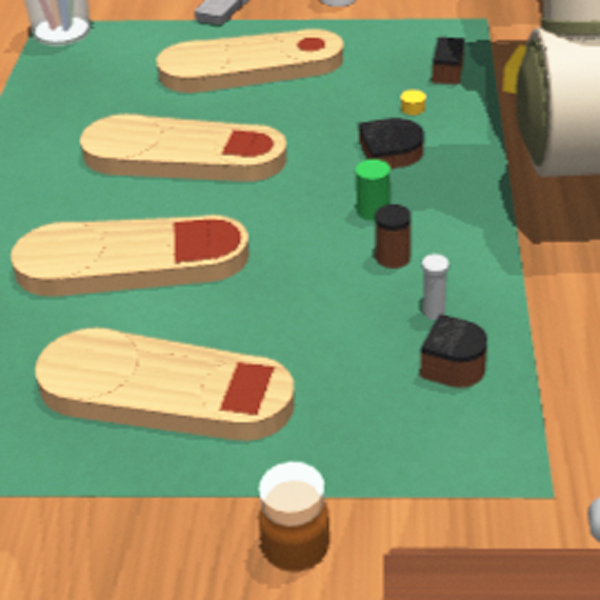

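```bash
cat > h.py <<'E'
import cv2,numpy as np
from scipy.optimize import minimize
from rig import env
DIM=dict(broad=(64,62,24),small=(50,46,36),block=(32,56,32),round=(34,34,52))
def poly(k):
    L,W,_=DIM[k]; a=np.radians(np.arange(90,271,6)); 
    if k=="block": p=[(L/2,W/2),(L/2,-W/2),(-L/2,-W/2),(-L/2,W/2)]
    elif k=="round": a=np.radians(np.arange(0,360,6)); p=np.c_[L/2*np.cos(a),W/2*np.sin(a)]
    else: p=np.r_[np.c_[L/2*np.cos(a),W/2*np.sin(a)],[(L/2,-W/2),(L/2,W/2)]]
    return np.array(p)/1000
def proj(p,X):
    c=X@np.array(p["R"]).T+p["t"]; f=240/np.tan(np.radians(p["fov_y"]/2))
    return c[:,:2]/c[:,2:]*f+[p["cx"],p["cy"]]
def unproj(p,px,z):
    f=240/np.tan(np.radians(p["fov_y"]/2)); R=np.array(p["R"]); C=-R.T@np.array(p["t"])
    d=R.T@np.r_[(np.array(px)-[p["cx"],p["cy"]])/f,1]; return C+d*(z-C[2])/d[2]
S=6
def fit(p,mask,k,z0,z1):
    ys,xs=np.nonzero(mask); x0,y0=xs.min()-8,ys.min()-8; w,h=np.ptp(xs)+17,np.ptp(ys)+17
    M=cv2.resize(mask[y0:y0+h,x0:x0+w].astype(np.uint8),None,fx=S,fy=S,interpolation=cv2.INTER_LINEAR)>0
    P=poly(k); g=unproj(p,(xs.mean(),ys.mean()),(z0+z1)/2)
    def cost(v):
        a=v[2]/20; Q=P@np.array([[np.cos(a),np.sin(a)],[-np.sin(a),np.cos(a)]])+v[:2]
        X=np.r_[np.c_[Q,np.full(len(Q),z0)],np.c_[Q,np.full(len(Q),z1)]]
        u=(proj(p,X)-[x0,y0]+.5)*S
        im=np.zeros(M.shape,np.uint8); cv2.fillConvexPoly(im,cv2.convexHull(np.round(u).astype(np.int32)),1)
        return 1-(M&(im>0)).sum()/(M|(im>0)).sum()
    best=min((minimize(cost,[g[0],g[1],a*20],method="Nelder-Mead",options=dict(initial_simplex=[[g[0],g[1],a*20],[g[0]+.008,g[1],a*20],[g[0],g[1]+.008,a*20],[g[0],g[1],(a+.3)*20]],xatol=1e-4,fatol=1e-4)) for a in np.arange(-3,3.2,.6)),key=lambda r:r.fun)
    return best.x[0],best.x[1],np.degrees(best.x[2]/20),1-best.fun
def pick(m,px):
    n,l,st,c=cv2.connectedComponentsWithStats(m.astype(np.uint8)); 
    ok=[i for i in range(1,n) if st[i,4]>60]; i=min(ok,key=lambda i:np.hypot(*(c[i]-px))); return l==i
def dark(p):
    c=p["color"].astype(int); return (c.max(2)<75)&(c[...,1]-c[...,0]<12)
def red(p):
    c=p["color"].astype(int); return (c[...,0]>90)&(c[...,1]<.62*c[...,0])&(c[...,2]<.6*c[...,0])
E
python3 - <<'E'
from h import *
p=env.get_image("top")
for k,px in dict(broad=(352,250),small=(213,268),block=(423,278),round=(277,248)).items():
    m=pick(dark(p),px);print("heel",k,m.sum(),np.round(fit(p,m,k,0,DIM[k][2]/1000),4))
for k,px in dict(broad=(278,174),small=(347,185),block=(195,196),round=(437,211)).items():
    m=pick(red(p),px);print("patch",k,m.sum(),np.round(fit(p,m,k,.022,.022),4), np.round(unproj(p,env.tip_of("sole_"+k,p)[0]["pixel"],0),3))
for z in(0,.065):print("jar",unproj(p,(133,213),z))
E
```

```text
heel broad 524 [ 0.4224 -0.086  22.4598  0.8062]
heel small 382 [  0.3694   0.247  -17.6912   0.8894]
heel block 310 [   0.3562   -0.2554 -188.0682    0.859 ]
heel round 117 [4.225000e-01 9.400000e-02 1.723541e+02 6.188000e-01]
patch broad 551 [0.6004 0.0949 6.0472 0.889 ] [0.677 0.109 0.   ]
patch small 306 [ 0.5749 -0.0692 -5.3735  0.8414] [ 0.652 -0.071  0.   ]
patch block 265 [  0.5436   0.2941 -12.2161   0.837 ] [0.623 0.282 0.   ]Traceback (most recent call last):
  File "<stdin>", line 6, in <module>
IndexError: list index out of range
```

```bash
python3 - <<'E'
from h import *
p=env.get_image("top");c=p["color"].astype(int)
for k,px in dict(broad=(352,250),small=(213,268),block=(423,278),round=(277,248)).items():
  for T in(5,15,22,30):
    m=pick((c.max(2)<90)&(c[...,1]-c[...,0]<T),px)
    if m.sum()<1200: print("heel",k,T,m.sum(),np.round(fit(p,m,k,0,DIM[k][2]/1000),4))
m=(c[...,0]>80)&(c[...,0]>1.5*c[...,1])
for k,px in dict(broad=(278,174),small=(347,185),block=(195,196),round=(437,211)).items():
  for T in(1.5,1.7,1.9):
    m=pick((c[...,0]>70)&(c[...,0]>T*c[...,1]),px);print("patch",k,T,m.sum(),np.round(fit(p,m,k,.022,.022),4))
print(c[248,270:286].tolist())
s=np.vstack([env.observe()["position"]]);print(s,env.observe()["time_s"])
E
```

```text
heel broad 15 549 [ 0.4212 -0.0861 18.0677  0.8447]
heel broad 22 584 [ 0.4223 -0.0857 14.0934  0.8973]
heel broad 30 625 [ 0.4213 -0.0857 15.0029  0.9548]
heel small 5 330 [  0.3694   0.2463 -11.5337   0.7693]
heel small 15 389 [  0.3698   0.2471 -21.1794   0.9017]
heel small 22 419 [  0.3694   0.2466 -21.04     0.9526]
heel small 30 450 [  0.3694   0.2471 -22.1989   0.9523]
heel block 5 169 [   0.3569   -0.2545 -185.1442    0.4494]
heel block 15 328 [   0.3562   -0.2556 -188.8615    0.9008]
heel block 22 358 [   0.3557   -0.2556 -188.6861    0.9415]
heel round 5 330 [ 0.366   0.2471 82.8619  0.6781]
heel round 15 131 [ 4.230000e-01  9.380000e-02 -1.264564e+02  6.913000e-01]
heel round 22 155 [ 4.222000e-01  9.510000e-02 -1.242996e+02  8.186000e-01]
heel round 30 179 [ 0.4234  0.0952 80.5477  0.9234]
patch broad 1.5 580 [0.6004 0.0954 8.7652 0.9341]
patch broad 1.7 530 [0.6008 0.0952 0.7858 0.8558]
patch broad 1.9 122 [  0.6014   0.1023 -90.9779   0.1812]
patch small 1.5 329 [  0.5745  -0.0686 -11.5744   0.9032]
patch small 1.7 293 [  0.5759  -0.0691 -15.1107   0.8074]
patch small 1.9 70 [ 5.577000e-01 -8.000000e-02 -1.356349e+02  1.965000e-01]
patch block 1.5 292 [ 0.5439  0.2945 -9.1073  0.9152]
patch block 1.7 250 [  0.5434   0.2932 172.913    0.7906]
patch block 1.9 216 [  0.5452   0.2937 -11.2326   0.6841]
patch round 1.5 141 [ 0.5197 -0.2852 90.9313  0.8596]
patch round 1.7 119 [   0.5195   -0.2853 -120.6023    0.725 ]
patch round 1.9 88 [  0.523   -0.2839 167.8476   0.5355]
[[48, 57, 46], [50, 59, 49], [50, 60, 49], [48, 60, 49], [50, 60, 48], [49, 60, 48], [48, 60, 48], [50, 59, 48], [50, 60, 49], [50, 61, 49], [49, 59, 48], [47, 58, 47], [49, 58, 46], [50, 65, 47], [49, 76, 54], [51, 86, 62]]
[[ 0.16187972 -0.52562709  0.23133987]] 2.2
```

```bash
cat > plan.py <<'E'
from h import *
def Rt(f):
    c,s=np.cos(np.radians(f)),np.sin(np.radians(f)); return np.array([[c,s,0],[s,-c,0],[0,0,-1]])
def legs(cur,wps):
    """cur (x,y,z,yaw); wps: list of (x,y,z,yaw,jaw); prints final row of each call (az,tx,ty,tz)"""
    cur=np.array(cur,float)
    for w in wps:
        t=np.array(w[:4],float); d=t-cur
        n=int(max(1,np.ceil(np.linalg.norm(d[:3])/.21),np.ceil(abs(d[3])/40)))
        for i in range(n):
            dd=(t-cur)/(n-i); v=np.round(Rt(cur[3]).T@dd[:3]*100,1); az=round(-dd[3])
            print("az",az,"t",v.tolist(),"jaw",w[4])
            cur=np.r_[cur[:3]+Rt(cur[3])@v/100,cur[3]-az]
    print("end",cur.round(4))
def now():
    s=env.observe(); R=np.array(s["tool_rot"]); return [*s["position"],np.degrees(np.arctan2(R[1,0],R[0,0]))]
def seq(pick,place,off,zp,yp,ys,jo):
    def at(c,y,z): return (c[0]+off*np.cos(np.radians(y)),c[1]+off*np.sin(np.radians(y)),z,y)
    A=lambda c,y,z,j:(*at(c,y,z),j)
    H=.13; Z=zp+.023
    print("now",np.round(now(),4)); legs(now(),[A(pick,yp,H,jo),A(pick,yp,zp+.03,jo),A(pick,yp,zp,jo),A(pick,yp,H,-1),A(place,ys,H,-1),A(place,ys,Z+.02,-1),A(place,ys,Z,-1),A(place,ys,Z,1),A(place,ys,H,1)])
E
python3 - <<'E'
from plan import *
p=env.get_image("top");c=p["color"].astype(int)
m=(c[...,0]>110)&(c[...,0]>1.15*c[...,1])|((c[...,0]>70)&(c[...,0]>1.5*c[...,1]))
for k,px in dict(broad=(273,145),small=(347,156),block=(205,166),round=(427,181)).items():
    q=pick(m,px); ys,xs=np.nonzero(q); P=np.array([unproj(p,(x,y),.015)[:2] for x,y in zip(xs,ys)])
    w,v=np.linalg.eigh(np.cov(P.T)); a=v[:,1]*np.sign(v[0,1]); print(k,q.sum(),P.mean(0).round(3),np.degrees(np.arctan2(a[1],a[0])).round(1))
print("white",unproj(p,(240,263),.04),"green",unproj(p,(308,240),.03),"yblock",unproj(p,(414,314),.03))
seq((.356,-.2555),(.5438,.294),0,.003,-9,-11,1)
E
```

```text
broad 2870 [0.675 0.103] 6.5
small 2872 [ 0.649 -0.079] -7.2
block 2922 [0.617 0.278] -12.2
round 2952 [ 0.593 -0.268] 13.1
white [0.38458148 0.17860243 0.04      ] green [0.44232617 0.02024352 0.03      ] yblock [ 0.27350393 -0.23235154  0.03      ]
now [ 0.1619 -0.5256  0.2313 17.1189]
az 13 t [13.2, -10.1, 5.1] jaw 1
az 13 t [10.7, -12.7, 5.0] jaw 1
az 0 t [0.0, -0.0, 9.7] jaw 1
az 0 t [0.0, -0.0, 3.0] jaw 1
az 0 t [0.0, -0.0, -12.7] jaw -1
az 1 t [3.4, -19.1, 0.0] jaw -1
az 1 t [3.0, -19.1, 0.0] jaw -1
az 0 t [2.7, -19.2, 0.0] jaw -1
az 0 t [-0.0, 0.0, 8.4] jaw -1
az 0 t [-0.0, 0.0, 2.0] jaw -1
az 0 t [-0.0, 0.0, 0.0] jaw 1
az 0 t [-0.0, 0.0, -10.4] jaw 1
end [  0.5441   0.2941   0.1303 -10.8811]
```

move_arm([
  [0,0,3,2.6,-2,1,1],
  [0,0,5,5.3,-4,2,1],
  [0,0,8,8,-6,3,1],
  [0,0,10,10.6,-8,4,1],
  [0,0,13,13.2,-10.1,5.1,1],
], squeeze=50)

```text
time_s: 2.75
position: [0.259, -0.3892, 0.1801]
tool_rot: [[0.998, 0.07, 0.0], [0.07, -0.998, -0.001], [0.0, 0.001, -1.0]]
ft_force: [-0.2, -1.0, 0.1]
grip_width: 0.0854
gripper_force: 0.0
```

move_arm([
  [0,0,3,2.2,-2.6,1,1],
  [0,0,5,4.4,-5.2,2,1],
  [0,0,8,6.5,-7.7,3,1],
  [0,0,10,8.6,-10.2,4,1],
  [0,0,13,10.7,-12.7,5,1],
])

```text
time_s: 3.25
position: [0.3566, -0.2548, 0.1301]
tool_rot: [[0.988, -0.156, 0.0], [-0.156, -0.988, -0.0], [0.0, 0.0, -1.0]]
ft_force: [-0.6, -0.8, 0.3]
grip_width: 0.0857
gripper_force: 0.0
```

move_arm([
  [0,0,0,0,0,2.5,1],
  [0,0,0,0,0,5,1],
  [0,0,0,0,0,5,1],
])

```text
time_s: 3.55
position: [0.3552, -0.2547, 0.0785]
tool_rot: [[0.988, -0.154, -0.003], [-0.154, -0.988, 0.004], [-0.004, -0.003, -1.0]]
ft_force: [0.5, 0.2, 0.7]
grip_width: 0.0852
gripper_force: 0.0
```

```bash
python3 - <<'E'
from plan import *
p=env.get_image("wrist"); cv2.imwrite("pics/w1.png",p["color"][:,:,::-1]); s=env.observe(); print(s["time_s"],np.round(now(),4),s["grip_width"])
E
```

```text
3.6 [ 0.3557 -0.2555  0.0799 -8.8748] 0.08520391543814325
```

View pics/w1.png

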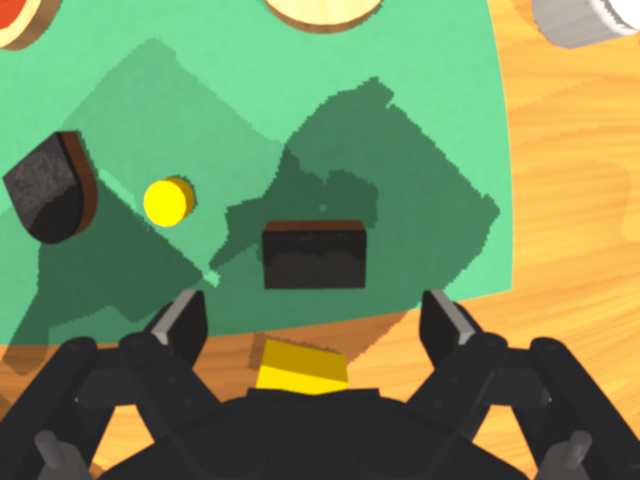

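The wrist view shows the block heel at columns 263–366, square and centred between the fingers at columns 205 and 422. The yellow look-alike is clear, behind at row 365, so I'm descending.

move_arm([
  [0,0,0,0,0,2.5,1],
  [0,0,0,0,0,4.7,1],
  [0,0,0,0,0,6,1],
  [0,0,0,0,0,7.2,1],
  [0,0,0,0,0,7.7,1],
])

```text
time_s: 4.1
position: [0.3562, -0.2566, 0.0037]
tool_rot: [[0.988, -0.155, 0.001], [-0.155, -0.988, -0.001], [0.001, 0.001, -1.0]]
ft_force: [-1.1, -0.1, 0.8]
grip_width: 0.0854
gripper_force: 0.0
```

move_arm([
  [0,0,0,0,0,0,-0.4],
  [0,0,0,0,0,0,-1],
  [0,0,0,0,0,0,-1],
  [0,0,0,0,0,0,-1],
  [0,0,0,0,0,0,-1],
])

```text
time_s: 4.6
position: [0.3563, -0.2564, 0.0044]
tool_rot: [[0.988, -0.154, 0.001], [-0.154, -0.988, -0.002], [0.001, 0.001, -1.0]]
ft_force: [-0.4, -0.2, 5.6]
grip_width: 0.0551
gripper_force: 53.4
```

move_arm([
  [0,0,0,0,0,-1,-1],
  [0,0,0,0,0,-3,-1],
  [0,0,0,0,0,-6,-1],
  [0,0,0,0,0,-9.5,-1],
  [0,0,0,0,0,-12.7,-1],
])

```text
time_s: 5.1
position: [0.3558, -0.2556, 0.1328]
tool_rot: [[0.988, -0.154, 0.001], [-0.154, -0.988, -0.001], [0.001, 0.001, -1.0]]
ft_force: [-0.2, -0.0, -1.4]
grip_width: 0.0554
gripper_force: 53.1
```

move_arm([
  [0,0,0,0.5,-3,0,-1],
  [0,0,0,1.2,-7,0,-1],
  [0,0,1,2,-11,0,-1],
  [0,0,1,2.7,-15,0,-1],
  [0,0,1,3.4,-19.1,0,-1],
])

```text
time_s: 5.6
position: [0.4192, -0.0708, 0.1314]
tool_rot: [[0.985, -0.172, 0.001], [-0.172, -0.985, -0.001], [0.001, 0.0, -1.0]]
ft_force: [0.1, 0.6, -0.1]
grip_width: 0.0551
gripper_force: 53.2
```

move_arm([
  [0,0,0,0.6,-4,0,-1],
  [0,0,0,1.2,-8,0,-1],
  [0,0,1,1.8,-12,0,-1],
  [0,0,1,2.4,-16,0,-1],
  [0,0,1,3,-19.1,0,-1],
])

```text
time_s: 6.1
position: [0.4814, 0.1129, 0.1314]
tool_rot: [[0.982, -0.188, 0.001], [-0.188, -0.982, 0.0], [0.001, -0.0, -1.0]]
ft_force: [0.5, -0.7, -0.2]
grip_width: 0.0551
gripper_force: 53.1
```

move_arm([
  [0,0,0,0.6,-4,0,-1],
  [0,0,0,1.2,-8,0,-1],
  [0,0,0,1.8,-12,0,-1],
  [0,0,0,2.3,-16,0,-1],
  [0,0,0,2.7,-19.2,0,-1],
])

```text
time_s: 6.6
position: [0.5441, 0.2962, 0.1314]
tool_rot: [[0.982, -0.188, 0.001], [-0.188, -0.982, 0.0], [0.001, -0.0, -1.0]]
ft_force: [-0.1, 0.1, -1.2]
grip_width: 0.0553
gripper_force: 53.1
```

move_arm([
  [0,0,0,0,0,2,-1],
  [0,0,0,0,0,4.5,-1],
  [0,0,0,0,0,7,-1],
  [0,0,0,0,0,8,-1],
  [0,0,0,0,0,8.3,-1],
])

```text
time_s: 7.1
position: [0.5438, 0.2939, 0.0472]
tool_rot: [[0.982, -0.189, -0.001], [-0.189, -0.982, -0.0], [-0.001, 0.001, -1.0]]
ft_force: [-1.5, 0.5, -0.9]
grip_width: 0.055
gripper_force: 53.2
```

```bash
python3 - <<'E'
from plan import *
p=env.get_image("wrist"); cv2.imwrite("pics/w2.png",p["color"][:,:,::-1]); s=env.observe(); print(s["time_s"],np.round(now(),4),s["grip_width"])
E
```

```text
7.15 [  0.5441   0.294    0.0476 -10.8843] 0.05516786906608907
```

View pics/w2.png

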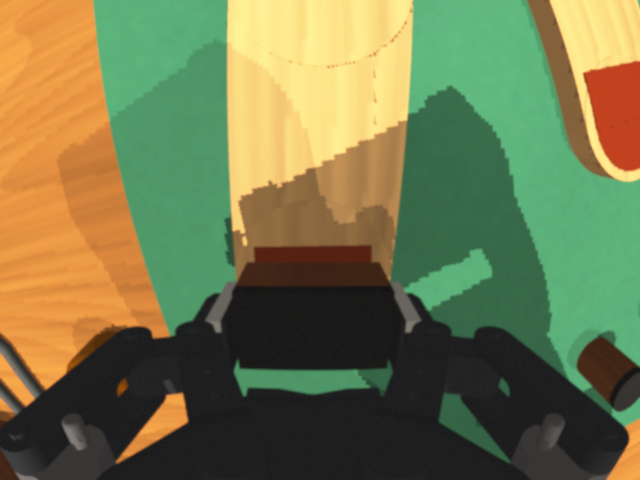

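The held block is centred over its patch (both at column 312) and parallel to the front edge. Lowering and releasing.

move_arm([
  [0,0,0,0,0,1,-1],
  [0,0,0,0,0,1.8,-1],
  [0,0,0,0,0,2.1,-1],
  [0,0,0,0,0,2.1,-1],
])

```text
time_s: 7.55
position: [0.5441, 0.2941, 0.0265]
tool_rot: [[0.982, -0.189, 0.0], [-0.189, -0.982, 0.0], [0.0, -0.0, -1.0]]
ft_force: [-0.2, 0.2, 0.4]
grip_width: 0.055
gripper_force: 53.3
```

move_arm([
  [0,0,0,0,0,0,-0.2],
  [0,0,0,0,0,0,0.3],
  [0,0,0,0,0,0,0.8],
  [0,0,0,0,0,0,0.8],
  [0,0,0,0,0,0,0.8],
])

```text
time_s: 8.05
position: [0.5441, 0.2941, 0.0263]
tool_rot: [[0.982, -0.189, 0.0], [-0.189, -0.982, 0.0], [0.0, -0.0, -1.0]]
ft_force: [-0.5, -0.4, 0.9]
grip_width: 0.0767
gripper_force: 0.0
```

move_arm([
  [0,0,0,0,0,-1,0.8],
  [0,0,0,0,0,-3,0.8],
  [0,0,0,0,0,-6,0.8],
  [0,0,0,0,0,-9,0.8],
  [0,0,0,0,0,-10.4,0.8],
])

```text
time_s: 8.55
position: [0.545, 0.2944, 0.1341]
tool_rot: [[0.982, -0.189, 0.005], [-0.189, -0.982, 0.001], [0.004, -0.002, -1.0]]
ft_force: [-0.3, -0.2, -0.2]
grip_width: 0.0768
gripper_force: 0.0
```

```bash
python3 - <<'E'
from plan import *
seq((.3695,.2468),(.575,-.069),.009,.006,-21,-7,.5)
E
```

```text
now [  0.545    0.2944   0.1341 -10.8761]
az 10 t [-15.4, 8.1, 0.4] jaw 0.5
az 0 t [-0.0, 0.1, 9.4] jaw 0.5
az 0 t [-0.0, -0.0, 3.0] jaw 0.5
az 0 t [-0.0, -0.0, -12.4] jaw -1
az -7 t [15.2, 11.0, 0.0] jaw -1
az -7 t [13.7, 12.7, 0.0] jaw -1
az 0 t [0.0, -0.0, 8.1] jaw -1
az 0 t [0.0, -0.0, 2.0] jaw -1
az 0 t [0.0, -0.0, 0.0] jaw 1
az 0 t [0.0, -0.0, -10.1] jaw 1
end [ 0.5834 -0.0701  0.1301 -6.8761]
```

move_arm([
  [0,0,2,-3,1.6,0,0.5],
  [0,0,4,-6,3.2,0,0.5],
  [0,0,6,-9.5,5,0,0.5],
  [0,0,8,-12.5,6.6,0,0.5],
  [0,0,10,-15.4,8.1,0,0.5],
])

```text
time_s: 9.05
position: [0.3761, 0.2432, 0.131]
tool_rot: [[0.934, -0.358, 0.001], [-0.358, -0.934, 0.0], [0.001, -0.001, -1.0]]
ft_force: [-0.1, 0.6, -0.4]
grip_width: 0.0639
gripper_force: 0.0
```

move_arm([
  [0,0,0,0,0,2,0.5],
  [0,0,0,0,0,4.5,0.5],
  [0,0,0,0,0,6,0.5],
  [0,0,0,0,0,6,0.5],
])

```text
time_s: 9.45
position: [0.3769, 0.2434, 0.0696]
tool_rot: [[0.934, -0.356, -0.002], [-0.356, -0.934, -0.001], [-0.002, 0.002, -1.0]]
ft_force: [-0.3, 0.2, 0.7]
grip_width: 0.0642
gripper_force: 0.0
```

```bash
python3 - <<'E'
from plan import *
p=env.get_image("wrist"); cv2.imwrite("pics/w3.png",p["color"][:,:,::-1]); s=env.observe(); print(s["time_s"],np.round(now(),4),s["grip_width"])
E
```

```text
9.5 [  0.3775   0.2436   0.0706 -20.8815] 0.06425967288024101
```

View pics/w3.png

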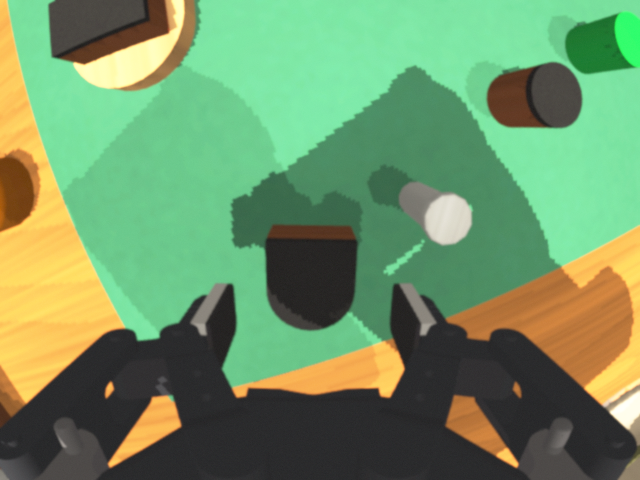

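The small D heel is square and centred between the fingers (column 311), with the white cylinder clear at (445,218).

move_arm([
  [0,0,0,0,0,2,0.5],
  [0,0,0,0,0,4,0.5],
  [0,0,0,0,0,5.5,0.5],
  [0,0,0,0,0,6.4,0.5],
  [0,0,0,0,0,6.4,0.5],
])

```text
time_s: 10.0
position: [0.3777, 0.2436, 0.0064]
tool_rot: [[0.934, -0.356, -0.0], [-0.356, -0.934, -0.0], [-0.0, 0.0, -1.0]]
ft_force: [0.4, 0.5, -0.1]
grip_width: 0.0641
gripper_force: 0.0
```

move_arm([
  [0,0,0,0,0,0,-0.4],
  [0,0,0,0,0,0,-1],
  [0,0,0,0,0,0,-1],
  [0,0,0,0,0,0,-1],
  [0,0,0,0,0,0,-1],
])

```text
time_s: 10.5
position: [0.3782, 0.2438, 0.0074]
tool_rot: [[0.934, -0.356, 0.002], [-0.356, -0.934, 0.001], [0.002, -0.001, -1.0]]
ft_force: [-0.8, -1.3, 6.4]
grip_width: 0.0451
gripper_force: 51.5
```

move_arm([
  [0,0,0,0,0,-1,-1],
  [0,0,0,0,0,-3,-1],
  [0,0,0,0,0,-6,-1],
  [0,0,0,0,0,-9.5,-1],
  [0,0,0,0,0,-12.4,-1],
])

```text
time_s: 11.0
position: [0.3775, 0.2436, 0.133]
tool_rot: [[0.934, -0.356, 0.002], [-0.356, -0.934, 0.001], [0.001, -0.001, -1.0]]
ft_force: [-0.5, 0.1, -0.4]
grip_width: 0.0451
gripper_force: 51.0
```

move_arm([
  [0,0,-1,2,1.5,0,-1],
  [0,0,-3,5,3.6,0,-1],
  [0,0,-4,8.4,6.1,0,-1],
  [0,0,-6,11.8,8.6,0,-1],
  [0,0,-7,15.2,11,0,-1],
])

```text
time_s: 11.5
position: [0.481, 0.0851, 0.1315]
tool_rot: [[0.971, -0.239, 0.001], [-0.239, -0.971, -0.0], [0.001, -0.0, -1.0]]
ft_force: [1.1, 0.4, -0.1]
grip_width: 0.0455
gripper_force: 51.1
```

move_arm([
  [0,0,-1,2.8,2.6,0,-1],
  [0,0,-3,5.6,5.2,0,-1],
  [0,0,-4,8.4,7.8,0,-1],
  [0,0,-6,11.2,10.4,0,-1],
  [0,0,-7,13.7,12.7,0,-1],
])

```text
time_s: 12.0
position: [0.5835, -0.0712, 0.1314]
tool_rot: [[0.993, -0.119, 0.001], [-0.119, -0.993, -0.0], [0.001, 0.0, -1.0]]
ft_force: [-0.3, 0.2, -0.7]
grip_width: 0.0452
gripper_force: 51.1
```

move_arm([
  [0,0,0,0,0,2,-1],
  [0,0,0,0,0,4.5,-1],
  [0,0,0,0,0,7,-1],
  [0,0,0,0,0,8.1,-1],
  [0,0,0,0,0,8.1,-1],
])

```text
time_s: 12.5
position: [0.5824, -0.0693, 0.0489]
tool_rot: [[0.993, -0.12, -0.002], [-0.12, -0.993, 0.001], [-0.002, -0.0, -1.0]]
ft_force: [0.1, 0.1, -0.6]
grip_width: 0.0454
gripper_force: 51.0
```

```bash
python3 - <<'E'
from plan import *
p=env.get_image("wrist"); cv2.imwrite("pics/w4.png",p["color"][:,:,::-1]); s=env.observe(); print(s["time_s"],np.round(now(),4),s["grip_width"])
E
```

```text
12.55 [ 0.583  -0.0695  0.05   -6.8733] 0.044890195767661435
```

View pics/w4.png

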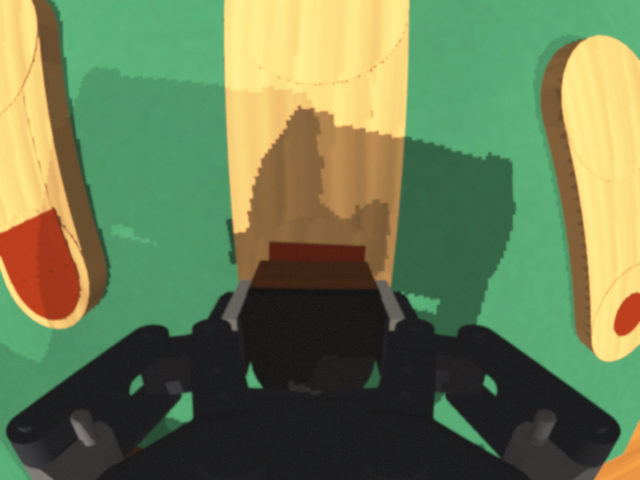

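Small heel is centred over its patch (column 317 vs 316). Lowering and releasing, then planning the round one.

move_arm([
  [0,0,0,0,0,1,-1],
  [0,0,0,0,0,1.8,-1],
  [0,0,0,0,0,2.1,-1],
  [0,0,0,0,0,2.1,-1],
])

```text
time_s: 12.95
position: [0.5829, -0.0695, 0.0295]
tool_rot: [[0.993, -0.12, 0.001], [-0.12, -0.993, -0.0], [0.001, 0.0, -1.0]]
ft_force: [-4.6, 0.1, 9.9]
grip_width: 0.0456
gripper_force: 52.1
```

move_arm([
  [0,0,0,0,0,0,-0.3],
  [0,0,0,0,0,0,0.2],
  [0,0,0,0,0,0,0.6],
  [0,0,0,0,0,0,0.6],
  [0,0,0,0,0,0,0.6],
])

```text
time_s: 13.45
position: [0.5829, -0.0695, 0.0282]
tool_rot: [[0.993, -0.12, -0.0], [-0.12, -0.993, 0.0], [-0.0, -0.0, -1.0]]
ft_force: [-0.1, -0.4, 0.8]
grip_width: 0.0684
gripper_force: 0.0
```

move_arm([
  [0,0,0,0,0,-1,0.6],
  [0,0,0,0,0,-3,0.6],
  [0,0,0,0,0,-6,0.6],
  [0,0,0,0,0,-9,0.6],
  [0,0,0,0,0,-11,0.6],
])

```text
time_s: 13.95
position: [0.5834, -0.0696, 0.1413]
tool_rot: [[0.993, -0.12, 0.003], [-0.12, -0.993, -0.001], [0.003, 0.001, -1.0]]
ft_force: [-0.1, 0.6, 0.1]
grip_width: 0.0684
gripper_force: 0.0
```

```bash
python3 - <<'E'
from plan import *
seq((.423,.0952),(.5200,-.285),0,.022,-20,0,.3)
E
```

```text
now [ 0.5834 -0.0696  0.1413 -6.878 ]
az 7 t [-8.9, -7.2, 0.6] jaw 0.3
az 6 t [-9.8, -6.1, 0.5] jaw 0.3
az 0 t [-0.0, 0.0, 7.8] jaw 0.3
az 0 t [-0.0, 0.0, 3.0] jaw 0.3
az 0 t [-0.0, 0.0, -10.8] jaw -1
az -10 t [11.0, 16.2, 0.0] jaw -1
az -10 t [8.0, 17.9, 0.0] jaw -1
az 0 t [0.0, 0.0, 6.5] jaw -1
az 0 t [0.0, 0.0, 2.0] jaw -1
az 0 t [0.0, 0.0, 0.0] jaw 1
az 0 t [0.0, 0.0, -8.5] jaw 1
end [ 0.5196 -0.2846  0.1303  0.122 ]
```

move_arm([
  [0,0,1,-2,-1.6,0,0.3],
  [0,0,3,-4,-3.2,0,0.3],
  [0,0,4,-6,-4.8,0,0.3],
  [0,0,5,-7.5,-6,0,0.3],
  [0,0,7,-8.9,-7.2,0,0.3],
])

```text
time_s: 14.45
position: [0.5025, 0.0133, 0.1391]
tool_rot: [[0.971, -0.241, 0.001], [-0.241, -0.971, -0.0], [0.001, -0.0, -1.0]]
ft_force: [0.0, 0.2, 0.5]
grip_width: 0.056
gripper_force: 0.0
```

move_arm([
  [0,0,1,-2,-1.2,0,0.3],
  [0,0,3,-4,-2.5,0,0.3],
  [0,0,4,-6,-3.7,0,0.3],
  [0,0,5,-8,-5,0,0.3],
  [0,0,6,-9.8,-6.1,0,0.3],
])

```text
time_s: 14.95
position: [0.4219, 0.0961, 0.139]
tool_rot: [[0.94, -0.341, 0.001], [-0.341, -0.94, 0.0], [0.001, -0.0, -1.0]]
ft_force: [-0.5, -0.2, -0.5]
grip_width: 0.0554
gripper_force: 0.0
```

move_arm([
  [0,0,0,0,0,1.5,0.3],
  [0,0,0,0,0,3.5,0.3],
  [0,0,0,0,0,4.5,0.3],
  [0,0,0,0,0,4.5,0.3],
])

```text
time_s: 15.35
position: [0.4223, 0.0953, 0.0928]
tool_rot: [[0.94, -0.34, -0.002], [-0.34, -0.94, 0.0], [-0.002, 0.001, -1.0]]
ft_force: [0.2, 0.1, 0.2]
grip_width: 0.0558
gripper_force: 0.0
```

```bash
python3 - <<'E'
from plan import *
p=env.get_image("wrist"); cv2.imwrite("pics/w5.png",p["color"][:,:,::-1]); s=env.observe(); print(s["time_s"],np.round(now(),4),s["grip_width"])
E
```

```text
15.4 [  0.4228   0.0953   0.0935 -19.8939] 0.05555106112831361
```

View pics/w5.png

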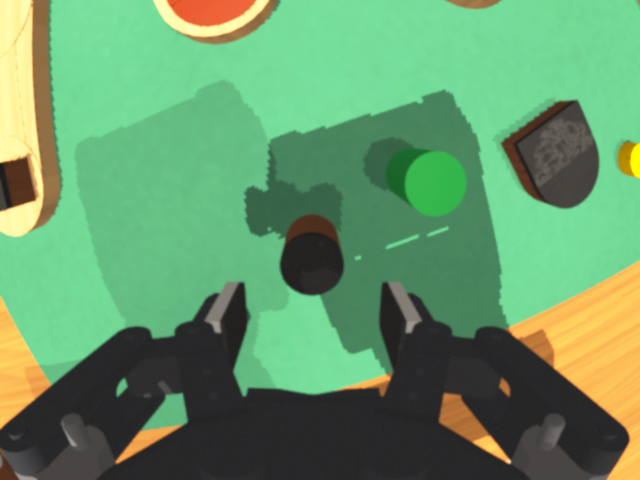

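The round heel is centred at (312,262), with the green look-alike clear at (435,183). Grasping and carrying it.

move_arm([
  [0,0,0,0,0,2,0.3],
  [0,0,0,0,0,4,0.3],
  [0,0,0,0,0,6,0.3],
  [0,0,0,0,0,7.1,0.3],
  [0,0,0,0,0,7.1,0.3],
])

```text
time_s: 15.9
position: [0.4227, 0.0952, 0.0221]
tool_rot: [[0.94, -0.34, -0.001], [-0.34, -0.94, 0.0], [-0.001, 0.0, -1.0]]
ft_force: [-0.1, 0.1, -0.1]
grip_width: 0.0555
gripper_force: 0.0
```

move_arm([
  [0,0,0,0,0,0,-0.4],
  [0,0,0,0,0,0,-1],
  [0,0,0,0,0,0,-1],
  [0,0,0,0,0,0,-1],
  [0,0,0,0,0,0,-1],
])

```text
time_s: 16.4
position: [0.4234, 0.0953, 0.0235]
tool_rot: [[0.94, -0.34, 0.002], [-0.34, -0.94, -0.0], [0.002, -0.001, -1.0]]
ft_force: [0.0, 0.1, 7.5]
grip_width: 0.0331
gripper_force: 49.5
```

move_arm([
  [0,0,0,0,0,-1,-1],
  [0,0,0,0,0,-3,-1],
  [0,0,0,0,0,-6,-1],
  [0,0,0,0,0,-9.5,-1],
  [0,0,0,0,0,-12,-1],
])

```text
time_s: 16.9
position: [0.4228, 0.0954, 0.1453]
tool_rot: [[0.94, -0.34, 0.003], [-0.34, -0.94, -0.0], [0.003, -0.001, -1.0]]
ft_force: [0.6, -0.1, -0.8]
grip_width: 0.0328
gripper_force: 49.7
```

move_arm([
  [0,0,-2,1.8,2.6,0,-1],
  [0,0,-4,4,6,0,-1],
  [0,0,-6,6.3,9.4,0,-1],
  [0,0,-8,8.7,12.8,0,-1],
  [0,0,-10,11,16.2,0,-1],
])

```text
time_s: 17.4
position: [0.4711, -0.096, 0.1435]
tool_rot: [[0.985, -0.17, 0.001], [-0.17, -0.985, -0.0], [0.001, 0.0, -1.0]]
ft_force: [1.2, 0.5, -0.6]
grip_width: 0.0323
gripper_force: 49.7
```

move_arm([
  [0,0,-2,1.6,3.6,0,-1],
  [0,0,-4,3.2,7.2,0,-1],
  [0,0,-6,4.8,10.8,0,-1],
  [0,0,-8,6.4,14.4,0,-1],
  [0,0,-10,8,17.9,0,-1],
])

```text
time_s: 17.9
position: [0.5191, -0.286, 0.1435]
tool_rot: [[1.0, 0.003, 0.001], [0.003, -1.0, -0.0], [0.001, 0.0, -1.0]]
ft_force: [1.4, -0.1, 0.1]
grip_width: 0.0325
gripper_force: 49.7
```

move_arm([
  [0,0,0,0,0,2,-1],
  [0,0,0,0,0,4.5,-1],
  [0,0,0,0,0,7,-1],
  [0,0,0,0,0,7.5,-1],
  [0,0,0,0,0,7.5,-1],
])

```text
time_s: 18.4
position: [0.5191, -0.2844, 0.0678]
tool_rot: [[1.0, 0.002, -0.0], [0.002, -1.0, 0.0], [-0.0, -0.0, -1.0]]
ft_force: [0.4, 0.9, 0.1]
grip_width: 0.0328
gripper_force: 49.7
```

```bash
python3 - <<'E'
from plan import *
p=env.get_image("wrist"); cv2.imwrite("pics/w6.png",p["color"][:,:,::-1]); s=env.observe(); print(s["time_s"],np.round(now(),4),s["grip_width"])
E
```

```text
18.45 [ 0.5195 -0.2847  0.0686  0.1231] 0.03260279570750324
```

View pics/w6.png

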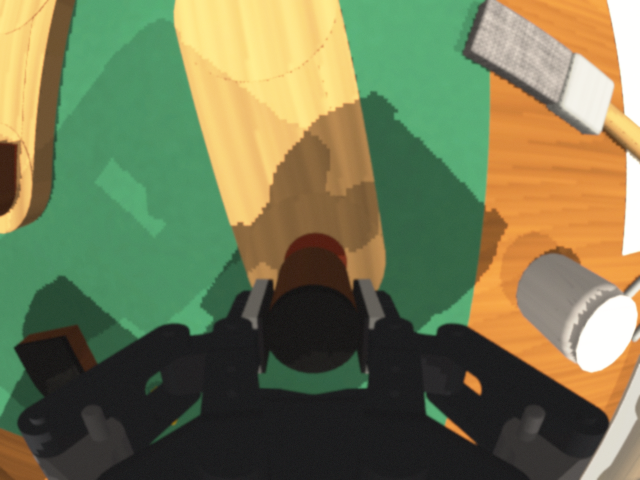

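The round heel sits over its patch, with the patch about 2 mm to the right (column 317 vs 311), so I'm nudging it while lowering.

move_arm([
  [0,0,0,0,0.2,1,-1],
  [0,0,0,0,0.2,1.8,-1],
  [0,0,0,0,0.2,2.3,-1],
  [0,0,0,0,0.2,2.3,-1],
])

```text
time_s: 18.85
position: [0.5191, -0.2865, 0.0455]
tool_rot: [[1.0, 0.002, 0.0], [0.002, -1.0, -0.001], [0.0, 0.001, -1.0]]
ft_force: [-3.2, 1.7, 10.7]
grip_width: 0.0326
gripper_force: 50.9
```

move_arm([
  [0,0,0,0,0,0,-0.3],
  [0,0,0,0,0,0,0.2],
  [0,0,0,0,0,0,0.4],
  [0,0,0,0,0,0,0.4],
  [0,0,0,0,0,0,0.4],
])

```text
time_s: 19.35
position: [0.5191, -0.2865, 0.0441]
tool_rot: [[1.0, 0.002, -0.0], [0.002, -1.0, 0.0], [-0.0, -0.0, -1.0]]
ft_force: [1.2, 0.2, -0.7]
grip_width: 0.0594
gripper_force: 0.0
```

move_arm([
  [0,0,0,0,0,-1,0.4],
  [0,0,0,0,0,-3,0.4],
  [0,0,0,0,0,-6,0.4],
  [0,0,0,0,0,-9,0.4],
  [0,0,0,0,0,-10,0.4],
])

```text
time_s: 19.85
position: [0.52, -0.2872, 0.148]
tool_rot: [[1.0, 0.002, 0.004], [0.002, -1.0, -0.004], [0.004, 0.004, -1.0]]
ft_force: [0.5, -0.8, -0.5]
grip_width: 0.0597
gripper_force: 0.0
```

```bash
python3 - <<'E'
from plan import *
p=env.get_image("top");c=p["color"].astype(int)
for T in(22,30):
    m=pick((c.max(2)<90)&(c[...,1]-c[...,0]<T),(352,250)); 
    if m.sum()<1200: print(m.sum(),np.round(fit(p,m,"broad",0,.024),4))
seq((.4215,-.0858),(.6006,.095),.010,.001,15,7,1)
E
```

```text
now [ 0.52   -0.2872  0.148   0.1254]
az -7 t [-4.4, -10.2, 0.9] jaw 1
az -8 t [-3.2, -10.7, 0.9] jaw 1
az 0 t [0.0, 0.0, 9.9] jaw 1
az 0 t [0.0, 0.0, 3.0] jaw 1
az 0 t [0.0, 0.0, -12.9] jaw -1
az 4 t [11.0, -6.3, -0.0] jaw -1
az 4 t [10.6, -7.1, -0.0] jaw -1
az 0 t [-0.0, 0.0, 8.6] jaw -1
az 0 t [-0.0, 0.0, 2.0] jaw -1
az 0 t [-0.0, 0.0, -0.0] jaw 1
az 0 t [-0.0, 0.0, -10.6] jaw 1
end [0.6108 0.0966 0.13   7.1254]
```

move_arm([
  [0,0,-1,-0.9,-2,0,1],
  [0,0,-3,-1.8,-4,0,1],
  [0,0,-4,-2.7,-6,0,1],
  [0,0,-5,-3.6,-8.1,0,1],
  [0,0,-7,-4.4,-10.2,0,1],
])

```text
time_s: 20.4
position: [0.474, -0.1835, 0.1433]
tool_rot: [[0.992, 0.125, -0.002], [0.125, -0.992, 0.001], [-0.001, -0.001, -1.0]]
ft_force: [0.6, -0.2, -0.4]
grip_width: 0.0853
gripper_force: 0.0
```

move_arm([
  [0,0,-1,-0.6,-2.1,0,1],
  [0,0,-3,-1.2,-4.2,0,1],
  [0,0,-5,-1.8,-6.4,0,1],
  [0,0,-6,-2.5,-8.6,0,1],
  [0,0,-8,-3.1,-10.7,0,1],
])

```text
time_s: 20.9
position: [0.4299, -0.0812, 0.1435]
tool_rot: [[0.965, 0.262, -0.002], [0.262, -0.965, 0.001], [-0.001, -0.001, -1.0]]
ft_force: [0.6, 0.7, 0.4]
grip_width: 0.0855
gripper_force: 0.0
```

move_arm([
  [0,0,0,0,0,2,1],
  [0,0,0,0,0,5,1],
  [0,0,0,0,0,7,1],
  [0,0,0,0,0,7,1],
])

```text
time_s: 21.3
position: [0.4293, -0.0814, 0.072]
tool_rot: [[0.965, 0.261, -0.006], [0.261, -0.965, 0.003], [-0.005, -0.004, -1.0]]
ft_force: [0.2, 0.5, 1.2]
grip_width: 0.0854
gripper_force: 0.0
```

```bash
python3 - <<'E'
from plan import *
p=env.get_image("wrist"); cv2.imwrite("pics/w7.png",p["color"][:,:,::-1]); s=env.observe(); print(s["time_s"],np.round(now(),4),s["grip_width"])
E
```

```text
21.35 [ 0.4301 -0.0819  0.0734 15.116 ] 0.08535256741700144
```

View pics/w7.png

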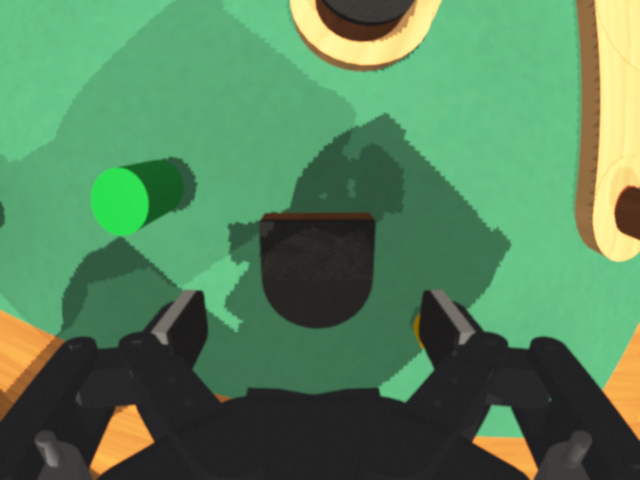

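The broad heel is square, at column 318 against a finger centre of 313, so I shift 2 mm. The yellow disc is at (420,330), beyond the right finger. I'm reducing the opening a bit for clearance.

move_arm([
  [0,0,0,0,0.2,2,0.8],
  [0,0,0,0,0.2,4,0.8],
  [0,0,0,0,0.2,6,0.8],
  [0,0,0,0,0.2,7.2,0.8],
  [0,0,0,0,0.2,7.2,0.8],
])

```text
time_s: 21.85
position: [0.4313, -0.0842, 0.0021]
tool_rot: [[0.965, 0.261, -0.001], [0.261, -0.965, 0.001], [-0.001, -0.001, -1.0]]
ft_force: [-0.4, 0.4, 0.5]
grip_width: 0.0772
gripper_force: 0.0
```

move_arm([
  [0,0,0,0,0,0,-0.4],
  [0,0,0,0,0,0,-1],
  [0,0,0,0,0,0,-1],
  [0,0,0,0,0,0,-1],
  [0,0,0,0,0,0,-1],
])

```text
time_s: 22.35
position: [0.432, -0.0844, 0.0035]
tool_rot: [[0.965, 0.261, 0.002], [0.261, -0.965, -0.001], [0.002, 0.002, -1.0]]
ft_force: [-0.8, 0.4, 8.0]
grip_width: 0.0613
gripper_force: 55.1
```

move_arm([
  [0,0,0,0,0,-1,-1],
  [0,0,0,0,0,-3,-1],
  [0,0,0,0,0,-6,-1],
  [0,0,0,0,0,-9.5,-1],
  [0,0,0,0,0,-12.9,-1],
])

```text
time_s: 22.85
position: [0.4311, -0.084, 0.1337]
tool_rot: [[0.965, 0.261, 0.001], [0.261, -0.965, -0.0], [0.0, 0.0, -1.0]]
ft_force: [1.6, -0.4, -1.2]
grip_width: 0.0606
gripper_force: 54.5
```

move_arm([
  [0,0,1,2,-1.2,0,-1],
  [0,0,2,4.2,-2.5,0,-1],
  [0,0,3,6.5,-3.8,0,-1],
  [0,0,3,8.8,-5.1,0,-1],
  [0,0,4,11,-6.4,0,-1],
])

```text
time_s: 23.35
position: [0.5214, 0.0073, 0.1324]
tool_rot: [[0.981, 0.193, 0.001], [0.193, -0.981, -0.0], [0.001, 0.0, -1.0]]
ft_force: [0.7, -0.2, -1.0]
grip_width: 0.0605
gripper_force: 54.5
```

move_arm([
  [0,0,1,2.2,-1.5,0,-1],
  [0,0,2,4.4,-2.9,0,-1],
  [0,0,3,6.5,-4.4,0,-1],
  [0,0,3,8.6,-5.8,0,-1],
  [0,0,4,10.6,-7.2,0,-1],
])

```text
time_s: 23.85
position: [0.6115, 0.0983, 0.1324]
tool_rot: [[0.992, 0.124, 0.0], [0.124, -0.992, -0.0], [0.0, 0.0, -1.0]]
ft_force: [-0.4, 0.1, -0.4]
grip_width: 0.0609
gripper_force: 54.5
```

move_arm([
  [0,0,0,0,0,2,-1],
  [0,0,0,0,0,4.5,-1],
  [0,0,0,0,0,7,-1],
  [0,0,0,0,0,8.5,-1],
  [0,0,0,0,0,8.5,-1],
])

```text
time_s: 24.35
position: [0.6099, 0.0974, 0.0452]
tool_rot: [[0.992, 0.124, -0.004], [0.124, -0.992, 0.0], [-0.004, -0.001, -1.0]]
ft_force: [0.1, -0.1, -0.4]
grip_width: 0.0613
gripper_force: 54.5
```

```bash
python3 - <<'E'
from plan import *
p=env.get_image("wrist"); cv2.imwrite("pics/w8.png",p["color"][:,:,::-1]); s=env.observe(); print(s["time_s"],np.round(now(),4),s["grip_width"])
E
```

```text
24.4 [0.6107 0.0974 0.0467 7.1198] 0.06013719707687333
```

View pics/w8.png

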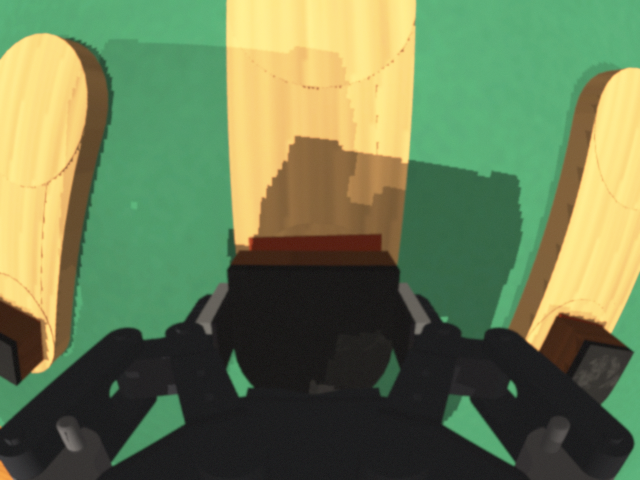

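The broad heel is centred (314 vs 315) and square to its patch edge. Lowering and releasing.

move_arm([
  [0,0,0,0,0,1,-1],
  [0,0,0,0,0,1.8,-1],
  [0,0,0,0,0,2.2,-1],
  [0,0,0,0,0,2.2,-1],
])

```text
time_s: 24.8
position: [0.6109, 0.0974, 0.0255]
tool_rot: [[0.992, 0.124, 0.0], [0.124, -0.992, -0.0], [0.0, 0.0, -1.0]]
ft_force: [-4.8, 0.3, 9.1]
grip_width: 0.0609
gripper_force: 55.7
```

move_arm([
  [0,0,0,0,0,0,0],
  [0,0,0,0,0,0,0.5],
  [0,0,0,0,0,0,0.9],
  [0,0,0,0,0,0,0.9],
  [0,0,0,0,0,0,0.9],
])

```text
time_s: 25.3
position: [0.611, 0.0974, 0.0241]
tool_rot: [[0.992, 0.124, -0.0], [0.124, -0.992, 0.0], [-0.0, -0.0, -1.0]]
ft_force: [0.2, -0.3, 0.4]
grip_width: 0.0809
gripper_force: 0.0
```

move_arm([
  [0,0,0,0,0,-1,0.9],
  [0,0,0,0,0,-3,0.9],
  [0,0,0,0,0,-6,0.9],
  [0,0,0,0,0,-10,0.9],
  [0,0,0,0,0,-14,0.9],
])

```text
time_s: 25.8
position: [0.6108, 0.0974, 0.1664]
tool_rot: [[0.992, 0.124, -0.0], [0.124, -0.992, 0.0], [-0.0, -0.0, -1.0]]
ft_force: [1.0, 0.4, -0.3]
grip_width: 0.0808
gripper_force: 0.0
```

move_arm([
  [0,0,0,-4,0,-2,0.9],
  [0,0,0,-8,0,-4,0.9],
  [0,0,0,-12,0,-4,0.9],
  [0,0,0,-16,0,-4,0.9],
  [0,0,0,-20,0,-4,0.9],
])

```text
time_s: 26.3
position: [0.4109, 0.0725, 0.205]
tool_rot: [[0.992, 0.124, 0.001], [0.124, -0.992, -0.0], [0.001, 0.0, -1.0]]
ft_force: [0.4, -0.0, 0.5]
grip_width: 0.0807
gripper_force: 0.0
```

```bash
python3 - <<'E'
from plan import *
p=env.get_image("top");a=p["color"][80:350,110:470,::-1]; cv2.imwrite("pics/t2.png",cv2.resize(a,(800,600),interpolation=cv2.INTER_CUBIC))
p=env.get_image("side");b=p["color"][150:420,150:420,::-1]; cv2.imwrite("pics/s2.png",cv2.resize(b,(600,600),interpolation=cv2.INTER_CUBIC))
print(env.observe()["time_s"])
E
```

```text
26.4
```

View pics/t2.png

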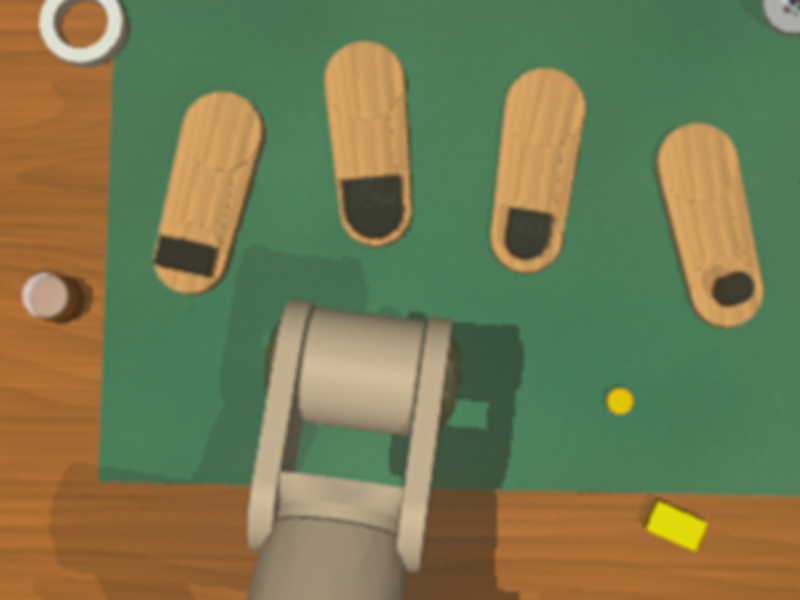

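View pics/s2.png

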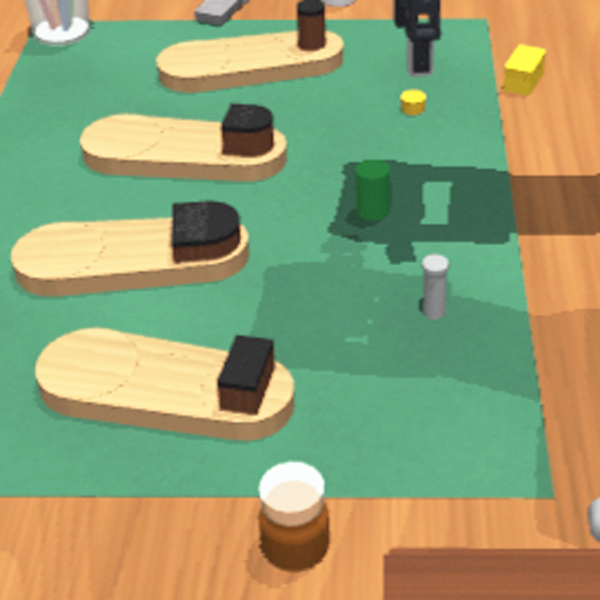

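All four heels stand upright on their patches: in the top view, block (187,256), broad (373,207), small (528,233), round (733,289). The jar is standing. A quick fit check, then I hand in.

```bash
python3 - <<'E'
from h import *
p=env.get_image("top");c=p["color"].astype(int); ok=True
for k,px,t in (("broad",(278,173),(.6006,.095)),("small",(347,185),(.575,-.069)),("block",(194,195),(.5438,.294)),("round",(440,210),(.520,-.285))):
    m=pick((c.max(2)<90)&(c[...,1]-c[...,0]<22),px); f=fit(p,m,k,.022,.022+DIM[k][2]/1000); e=np.hypot(f[0]-t[0],f[1]-t[1]); ok&=e<.008; print(k,np.round(f,3),round(e,4))
if ok: print(env.close_job())
E
```

```text
broad [0.601 0.095 9.369 0.881] 0.0004
small [  0.574  -0.068 -13.652   0.841] 0.0013
block [  0.543   0.294 -15.652   0.828] 0.0009
round [  0.518  -0.284 -38.516   0.77 ] 0.0017
the job is handed in; nothing more can be done
None
```

All four heels are on their matching patches, within about 2 mm of centre by my last camera fit, with the jar still standing; I handed the job in at about 26 s and it returned no verdict.

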